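Switch on the jigger at its guarded toggle

ROBOT

A 7-joint arm with a two-finger parallel gripper is mounted at the origin on a cart in front of the work surface, level with it; the furniture and walls round the work are solid. World frame = base frame: x ahead of the robot, y to its left, z up, the work surface at z = 0. Lengths are in m, angles in rad, forces in N, time in s.
With the tool pointing down it reaches from about 0.35 to 0.9 m from the base axis. Payload 7.2 kg.
Tool frame: the origin (TCP) lies midway between the tips of the shut fingers; the grasp point (between the pads) lies 19 mm behind it; z points along the fingers, y is the line along which they close (so a half turn about z gives the same grasp; the last joint's range is limited). The gripper opens to 88 mm and grips with 3 to 60 N. Pads are 20 mm wide; open, the fingers measure 115 mm over their backs; the gripper's body (75 mm by 178 mm) begins 61 mm behind the grasp point.
Start: joints at [1.278, 0.411, -0.013, 1.596, 0.006, 1.134, -0.082], TCP at [0.139, -0.609, 0.223] pointing down, gripper open.
Joint ranges: [-2.95, 2.95], [-0.29, 1.99], [-1.47, 1.44], [0.14, 2.54], [-1.03, 4.17], [0.13, 1.85], [-2.86, 2.86]. Speed limits (rad/s): [2.39, 2.39, 3.01, 3.01, 3.14, 3.14, 3.14].

INTERFACE

Orientations are given as a rotation vector (axis times angle).
In Python, from bench import * gives the robot as it stands.
- The arm moves only by the tool arm_command, never from a script. Its argument "motion" is a list of rows, each a list of 5 numbers: the shift along the world's x, y, z normalised to -1 to 1, where 1 is 0.15 m, then the turn about the world's z normalised to -1 to 1, where 1 is pi/2 rad, then the closure in counts, from 0 (fully open) to 255 (shut). A call has 1 to 12 rows; each row is the pose to reach, as a shift and turn from the pose commanded when the call began; what a row does not reach only later rows make up. A row lasts 1/12 s, in which the tool goes at most 41.7 mm and 7.16 degrees, less where a joint would pass 70% of its speed; a pose out of reach is approached as far as the arm can. A call with a number of a shift or a turn outside -1 to 1 is refused whole. A call with a gripper value outside its range is refused whole. The fingers move at their own pace and stop on an object; the grip force is fixed at half the most. Time passes only in rows, so rows that repeat a pose let the fingers close. It gives the time, the measured TCP pose, the force, the opening and the grip force at its end, in the units of the state.
- read_state(): the state, without advancing time (a new reading comes with each control period).
- grab_frame(name): name is "side" or "top"; returns the picture (480x640x3 uint8, red, green, blue); there is no depth.
- camera_info(name): a dict with "fx", "fy", "cx", "cy" (pixels), "k1" (the pictures are not rectified: a ray, as slopes to the right and down, at radius r is drawn at 1 + k1 r^2 times it, then the intrinsics apply), "position" and "rotation" of the camera in the world. Camera axes: x right, y down, z forward; pixel columns grow to the right and rows downward; lengths in m; the calibration is good to about 2 mm. A picture is of the moment at which its call begins. camera_info takes no time and is no camera call.
- finish_job(): hands the job in; it is judged then, once.
The state is a dict: "t": time; "joint_pos": joint angles; "joint_velocities": joint speeds; "effort": joint torques, N m; "tool_pos": TCP position; "tool_rot": TCP orientation; "force": force on the tool from outside, world axes, zero at the start; "ft_torque": the same for the moment, N m; "gripper_width": finger opening in m; "grip_force": force on a finger pad.
Only numpy, scipy, OpenCV 4.12 (cv2) and the standard library are available. Lean on these libraries where they do the work, as an engineer would, in place of code of your own. Each camera call takes 0.05 s, during which the arm holds its last target. There are 200 camera calls.

TASK

One of the two grey switch boxes on the table has a hinged metal guard over its toggle: switch the jigger on there. With your fingertips lift the guard by its lip and, while it rests on the back of your fingers, push the toggle beneath it right over to the far side, then draw back and let the guard drop shut. Grip nothing, and leave the bare toggle on the other box and the small things lying about as they are.

Things in the scene. Friction and masses are not known exactly. Their poses are not given: they have to be found in the camera images.
- station: Guarded switch box: grey painted metal, 154 x 104 mm, fixed to the table, left or right of the other box, yaw varies. Origin at the centre of its underside; x points away from the robot towards the guard's hinge, y left, z up. Flat cover at z = 50 mm. Toggle's pivot at x = 0, y = 0, z = 52 mm; guard's hinge at x = 45, z = 58 mm.
- guard_lip (a point): Middle of the free front edge of the guard's lip, on the robot's side; moves with the guard. Shut, it is at x = -29, y = 0, z = 78 mm in the box's frame, the gap below it open to the front. The lip, 64 mm wide, 2.4 mm thick, slopes 23 degrees down to the hood's front wall 10 mm behind, whose lower edge is 73 mm above the table (23 mm over the cover).
- guard_hinge (a point): Middle of the guard's hinge axis, which runs along the box's y at its far side, 58 mm above the table, 77 mm from the lip's edge. The guard is a plain aluminium hood, 76 mm wide with cheeks (72 mm inside), its flat top 103 mm above the table when shut.
- guard (a joint): Angle of the guard, rad: 0 shut, grows as the lip rises, stop at 1.1. Spring and weight shut it from any angle (about 1 N at the lip). A closed finger tip leaning 30 to 45 degrees forward goes under the lip. Let the lip ride within 35 mm of the finger's end and push the toggle near its knob: a step farther up a finger that meets the lip presses the guard shut and jams.
- toggle_knob (a point): Centre of the thick end of the steel toggle bat beneath the guard, 40 mm from its pivot; the bat is 12 mm thick there and ends 6 mm beyond. At the start it leans to the robot's side (this point at x = -10, z = 91 mm in the box's frame); switched on, it leans as far to the other side (x = 10 mm, z = 91 mm).
- toggle (a joint): Angle of the guarded toggle, rad: 0 off (leaning to the robot's side), 0.5 fully on (leaning away from it). It stays where it is left (stiff friction, about 1.3 N at the knob), so push it to its stop.
- bare_station: The other grey switch box, same box and same toggle but no guard; fixed to the table. Origin and axes as for the guarded box. To be left alone.
- bare_toggle (a joint): Angle of the toggle on the other box, rad; 0 at the start, must stay there.
- bolt: Loose M12 bolt standing on its head, 20 x 20 x 49 mm, origin at its underside. Bystander.
- clay: Loose grey lump of clay, 39 x 66 x 26 mm, origin at its underside. Bystander.
- spanner: Loose open-ended spanner lying flat, 28 x 180 x 8 mm, its length along its y, origin at its underside. Bystander.
- kidney: Loose red rubber kidney (scraper), 29 x 96 x 8 mm, lying flat, origin at its underside. Bystander.

How it is judged:
On the way, in this order (a step that is already met when the one before it is completed fails the run):
1. the guard is lifted while the toggle is still off (value of joint guard above 0.2 rad and value of joint toggle below 0.25 rad), for 0.1 s.
2. the toggle is over to the far side while the guard is still up on the fingers (value of joint guard above 0.2 rad and value of joint toggle above 0.4 rad and contact force between any of the fingers, the arm and guard above 0.05 N), for 0.1 s.
At the end, for the whole second after the job is handed in: The guard is shut (within 0.06 rad), the toggle under it is over to the far side (above 0.4 of 0.5 rad), the other box's toggle is still off (below 0.1 rad), and the bolt, clay, spanner and kidney are within 20 mm of where they were (value of joint guard below 0.06 rad and value of joint toggle above 0.4 rad and value of joint bare_toggle below 0.1 rad and distance of each of bolt, clay, spanner, kidney from where it was at the start of the episode below 0.02 m); the robot touches nothing.
It fails at once if the bare toggle on the other box is pushed (value of joint bare_toggle above 0.1 rad).
It fails at once if the toggle is gripped (its knob between the finger pads) (distance between the grasp point and toggle_knob below 0.006 m).
It fails at once if the guard is gripped (its lip between the finger pads) (distance between the grasp point and guard_lip below 0.006 m).
It fails at once if the bolt, clay, spanner or kidney is lifted or pushed away (distance of any of bolt, clay, spanner, kidney from where it was at the start of the episode above 0.02 m).
It also fails if it takes over 35 s, if anything falls off the work surface, if the arm or the gripper's body presses on something with over 40 N, if the wrist force passes 120 N, or if a joint passes its speed limit or range.

## Working session

There is one attempt and no reset: what is moved stays moved. The work goes in short steps, Python scripts to look and compute and a tool call to move; the robot and the scene stay as the last step left them, time stands still between calls to the robot, and variables do not carry over. Pictures are saved under pics/ and viewed, at most 10 in all, crops included, and the job is handed in when it is done.

Besides the shell and the picture viewer there is one more tool, called after "Emit:" as name(argument=value, ...) on one line, values as JSON. arm_command: Moves the arm, as the interface text tells. Scaled input: -1 to 1 covers 0.15 m each way for a shift and pi/2 rad each way for a turn. Its arguments: {"type":"object","properties":{"motion":{"type":"array","items":{"type":"array","items":{"type":"number"}}}},"required":["motion"]}

```bash
mkdir -p pics
python3 - <<'E'
from bench import *
import cv2
for n in("side","top"):
    cv2.imwrite(f"pics/{n}0.png",grab_frame(n)[:,:,::-1]); print(camera_info(n))
s=read_state();print(s["t"],s["tool_pos"],s["tool_rot"],s["gripper_width"])
E
```

```text
{'fx': 451.32472056481106, 'fy': 451.32472056481106, 'cx': 328.97304676880157, 'cy': 243.68816612868517, 'k1': -0.11355523281371739, 'position': array([0.45304521, 0.51125199, 0.65149094]), 'rotation': array([-0.09627332,  2.8301076 , -1.2457349 ])}
{'fx': 463.8180703457907, 'fy': 463.8180703457907, 'cx': 318.32848569614976, 'cy': 235.52626422946327, 'k1': -0.0423956084289439, 'position': array([ 0.42586101, -0.11640474,  1.02558599]), 'rotation': array([-2.13824191,  2.18219517, -0.12688461])}
0.1 [ 0.1391876  -0.60885813  0.22190362] [-3.12035866e+00 -3.52224234e-01  4.13710221e-04] 0.08790233434396592
```

View pics/top0.png

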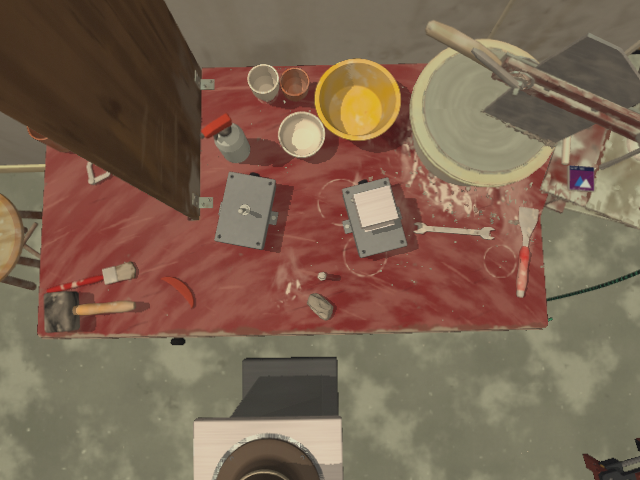

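View pics/side0.png

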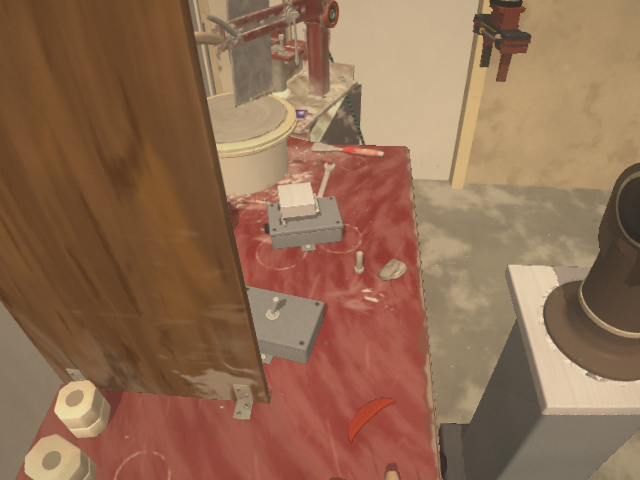

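Run:
```python
import cv2
a=cv2.imread("pics/top0.png")[165:270,320:450]
cv2.imwrite("pics/c1.png",cv2.resize(a,None,fx=5.6,fy=5.6,interpolation=cv2.INTER_CUBIC))
```

```text
(no output)
```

View pics/c1.png

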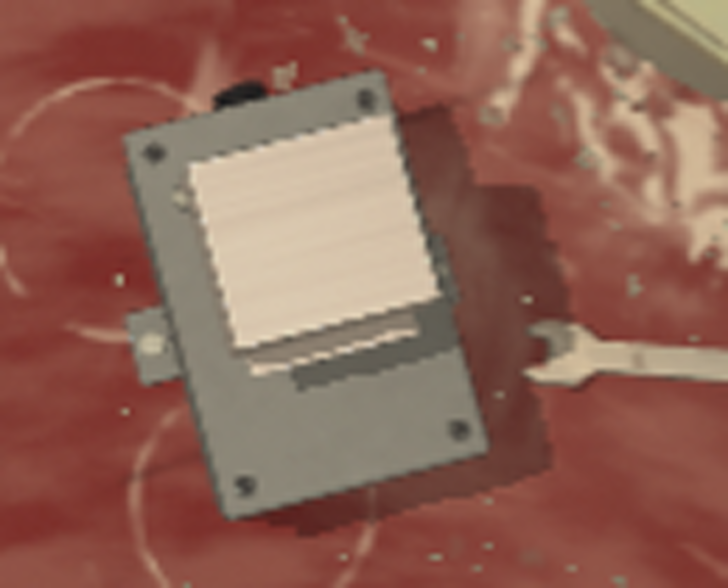

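The crop shows the guarded box with cover corners at crop (126,135), (383,72), (487,450), (228,517). The lip edge runs from (250,374) to (418,330).

```bash
cat > h.py <<'E'
from bench import *
import numpy as np, cv2
def ray(n,px,z):
    c=camera_info(n); K=np.array([[c["fx"],0,c["cx"]],[0,c["fy"],c["cy"]],[0,0,1]])
    u=cv2.undistortPoints(np.array([[px]],float),K,np.array([c["k1"],0,0,0]))[0,0]
    R=cv2.Rodrigues(np.array(c["rotation"]))[0]; d=R@[u[0],u[1],1]; p=c["position"]
    return p+d*(z-p[2])/d[2]
E
python3 - <<'E'
from h import *
f=lambda p,z:ray("top",(320+(p[0]+.5)/5.6-.5,165+(p[1]+.5)/5.6-.5),z)
c=np.array([f(p,.05) for p in[(126,135),(383,72),(487,450),(228,517)]])
print(c,c.mean(0),[np.linalg.norm(c[i]-c[i-1]) for i in range(4)])
d=(c[0]+c[1]-c[2]-c[3]);yaw=np.arctan2(d[1],d[0]);e=c[0]+c[3]-c[1]-c[2];print(np.degrees(yaw),np.degrees(np.arctan2(-e[0],e[1])))
l=np.array([f(p,.078) for p in[(250,374),(418,330)]]);print(l,l.mean(0))
m=c.mean(0)
for x in(-.029,-.06,.045):print(x,m[:2]+x*np.array([np.cos(yaw),np.sin(yaw)]))
for p,z in(((322,276),.045),((321,305),.02),((416,228),.005)):print(ray("top",p,z))
s=read_state();R=cv2.Rodrigues(s["tool_rot"])[0];print(R)
E
```

```text
[[ 0.64152594 -0.169989    0.05      ]
 [ 0.66427448 -0.26947051  0.05      ]
 [ 0.51756845 -0.30319376  0.05      ]
 [ 0.49427467 -0.2045041   0.05      ]] [ 0.57941088 -0.23678934  0.05      ] [np.float64(0.15124228609174956), np.float64(0.10204933761348647), np.float64(0.15053211599960817), np.float64(0.10140143122430685)]
13.0689975335505 13.079822471978597
[[ 0.54480805 -0.21169097  0.078     ]
 [ 0.55989706 -0.27422272  0.078     ]] [ 0.55235255 -0.24295685  0.078     ]
-0.029 [ 0.55116203 -0.24334695]
-0.06 [ 0.52096498 -0.2503568 ]
0.045 [ 0.62324531 -0.22661375]
[ 0.45599387 -0.12299414  0.045     ]
[ 0.39470396 -0.11970543  0.02      ]
[ 0.55918795 -0.33448248  0.005     ]
[[ 9.74837077e-01  2.22918137e-01 -4.20823952e-04]
 [ 2.22918510e-01 -9.74836107e-01  1.37895580e-03]
 [-1.02840125e-04 -1.43806669e-03 -9.99998961e-01]]
```

Emit:
arm_command(motion=[[0.25, 0.24, 0, 0, 255], [0.5, 0.48, 0, 0, 255], [0.75, 0.71, 0, 0, 255], [0.85, 0.8, 0, 0, 255], [0.85, 0.8, 0, 0, 255]])

```text
t: 0.52
tool_pos: [0.2729, -0.4837, 0.2225]
tool_rot: [-3.118, -0.365, -0.004]
force: [0.6, -0.1, 1.2]
gripper_width: 0.0583
grip_force: 0.0
```

Emit:
arm_command(motion=[[0.25, 0.24, 0, 0, 255], [0.5, 0.48, 0, 0, 255], [0.75, 0.71, 0, 0, 255], [0.85, 0.8, 0, 0, 255], [0.85, 0.8, 0, 0, 255]])

```text
t: 0.93
tool_pos: [0.3997, -0.3632, 0.2226]
tool_rot: [-3.118, -0.365, -0.004]
force: [0.2, -0.1, -0.0]
gripper_width: 0.0247
grip_force: 0.0
```

Emit:
arm_command(motion=[[0.25, 0.24, 0, 0, 255], [0.5, 0.48, 0, 0, 255], [0.75, 0.71, 0, 0, 255], [0.85, 0.8, 0, 0, 255], [0.85, 0.8, 0, 0, 255], [0.85, 0.8, 0, 0, 255]])

```text
t: 1.43
tool_pos: [0.5241, -0.2457, 0.2221]
tool_rot: [-3.119, -0.362, -0.001]
force: [-0.1, 1.1, -0.7]
gripper_width: 0.0007
grip_force: 0.0
```

Emit:
arm_command(motion=[[-0.05, 0, -0.25, 0, 255], [-0.05, 0, -0.5, 0, 255], [-0.05, 0, -0.7, 0, 255], [-0.05, 0, -0.8, 0, 255], [-0.05, 0, -0.8, 0, 255], [-0.05, 0, -0.8, 0, 255]])

```text
t: 1.93
tool_pos: [0.5129, -0.2506, 0.1022]
tool_rot: [-3.122, -0.35, 0.003]
force: [-0.3, 0.1, 1.2]
gripper_width: 0.0006
grip_force: 0.0
```

Run:
```python
from h import *
a=grab_frame("side")[130:270,230:420,::-1];b=grab_frame("top")[165:270,300:450,::-1]
a=cv2.resize(a,(700,516),interpolation=2)
cv2.imwrite("pics/s1.png",a)
s=read_state();print(s["tool_pos"],s["force"],s["gripper_width"])
```

```text
[ 0.51462709 -0.25053339  0.10402754] [ 0.50361107 -1.04205498 -0.64858238] 0.0003604901814806277
```

View pics/s1.png

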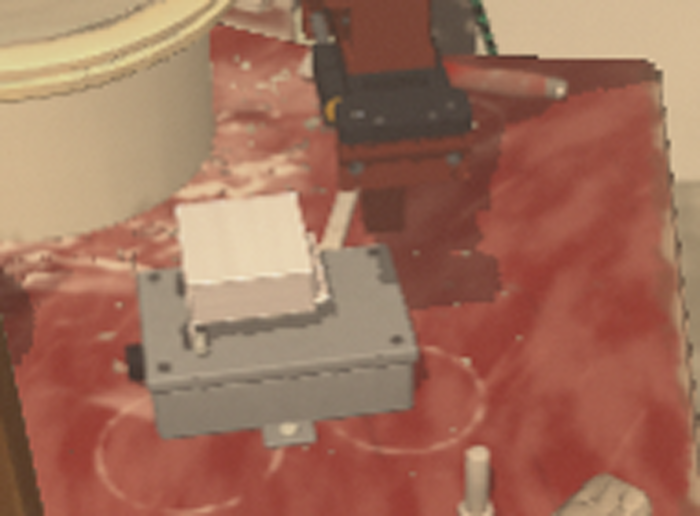

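Run:
```python
from h import *
k=lambda u,v:(230+(u+.5)*190/700-.5,130+(v+.5)*140/516-.5)
print("tip",ray("side",k(385,230),.103))
print("lip ends",ray("side",k(327,300),.078))
for p in((137,275),(385,247),(416,352),(152,382)):print(ray("side",k(*p),.05))
```

```text
tip [ 0.51044432 -0.24399631  0.103     ]
lip ends [ 0.54079778 -0.21091723  0.078     ]
[ 0.66087268 -0.26441385  0.05      ]
[ 0.5148085  -0.29953131  0.05      ]
[ 0.49076118 -0.20201341  0.05      ]
[ 0.63507636 -0.16854898  0.05      ]
```

The side view shows the closed fingers in front of the lip, with the tip at crop (385,230), in agreement with the top-view estimate. Next I lower them to just above the cover.

Emit:
arm_command(motion=[[0, 0, -0.15, 0, 255], [0, 0, -0.25, 0, 255], [0, 0, -0.3, 0, 255], [0, 0, -0.3, 0, 255], [0, 0, -0.3, 0, 255]])

```text
t: 2.45
tool_pos: [0.5148, -0.2497, 0.0586]
tool_rot: [3.121, 0.352, 0.001]
force: [0.2, 0.2, 0.7]
gripper_width: 0.0002
grip_force: 0.0
```

Emit:
arm_command(motion=[[0.02, 0.005, 0, 0, 255], [0.04, 0.01, 0, 0, 255], [0.06, 0.014, 0, 0, 255], [0.08, 0.018, 0, 0, 255], [0.08, 0.018, 0, 0, 255]])

```text
t: 2.87
tool_pos: [0.5274, -0.2462, 0.058]
tool_rot: [3.121, 0.354, 0.002]
force: [0.1, -0.9, 1.3]
gripper_width: 0.0005
grip_force: 0.0
```

Emit:
arm_command(motion=[[0.02, 0.005, 0, 0, 255], [0.04, 0.01, 0, 0, 255], [0.06, 0.014, 0, 0, 255], [0.06, 0.014, 0, 0, 255], [0.06, 0.014, 0, 0, 255]])

```text
t: 3.28
tool_pos: [0.5355, -0.2443, 0.0576]
tool_rot: [-3.122, -0.353, 0.0]
force: [-0.6, -1.0, -0.3]
gripper_width: 0.0006
grip_force: 0.0
```

Emit:
arm_command(motion=[[0.01, 0.002, 0, 0, 255], [0.02, 0.005, 0, 0, 255], [0.02, 0.005, 0, 0, 255], [0.02, 0.005, 0, 0, 255]])

```text
t: 3.62
tool_pos: [0.5366, -0.2442, 0.0573]
tool_rot: [-3.122, -0.351, 0.005]
force: [-4.4, -0.5, 1.3]
gripper_width: 0.0006
grip_force: 2.7
```

Contact is about 4 N on the lip. Only yaw turns are available, so the fingers stay vertical. I'll lean in and raise along the lip's arc, carrying the guard by friction and the forward push.

Emit:
arm_command(motion=[[0.013, 0.003, 0, 0, 255], [0.013, 0.003, 0, 0, 255], [0.018, 0.004, 0.017, 0, 255], [0.023, 0.005, 0.033, 0, 255], [0.03, 0.007, 0.05, 0, 255], [0.036, 0.008, 0.067, 0, 255], [0.036, 0.008, 0.067, 0, 255]])

```text
t: 4.2
tool_pos: [0.54, -0.2434, 0.0672]
tool_rot: [-3.121, -0.35, 0.011]
force: [-11.4, -1.6, 4.3]
gripper_width: -0.0
grip_force: 5.5
```

Run:
```python
from h import *
a=grab_frame("side")[130:270,230:420,::-1]
cv2.imwrite("pics/s2.png",cv2.resize(a,(700,516),interpolation=2))
s=read_state();print(s["tool_pos"],s["force"],s["t"])
```

```text
[ 0.53987036 -0.24347181  0.067049  ] [-10.23972824  -1.14381688   3.58121331] 4.25
```

View pics/s2.png

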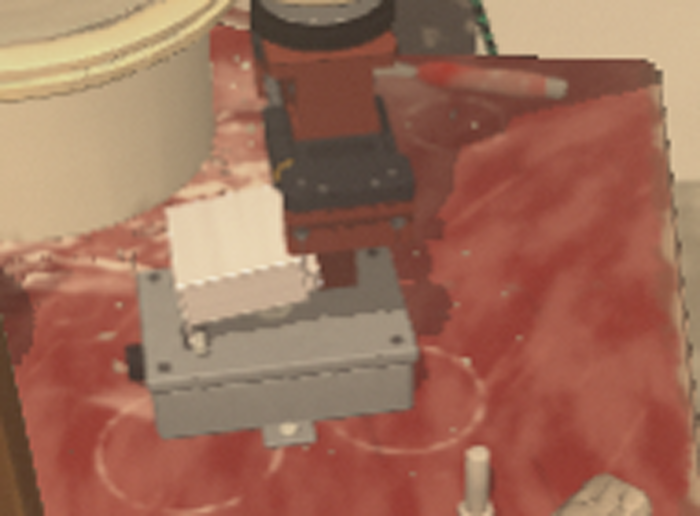

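The guard is rising on the fingers (lip near crop (315,270)), so I continue along the arc.

Emit:
arm_command(motion=[[0.008, 0.002, 0.017, 0, 255], [0.016, 0.004, 0.033, 0, 255], [0.024, 0.006, 0.05, 0, 255], [0.034, 0.008, 0.067, 0, 255], [0.034, 0.008, 0.067, 0, 255], [0.034, 0.008, 0.067, 0, 255]])

```text
t: 4.75
tool_pos: [0.5449, -0.2423, 0.0773]
tool_rot: [-3.121, -0.35, 0.011]
force: [-12.2, -1.5, 6.1]
gripper_width: 0.0004
grip_force: 6.0
```

Emit:
arm_command(motion=[[0.0, 0.0, 0.027, 0, 255], [0.01, 0.002, 0.053, 0, 255], [0.02, 0.005, 0.07, 0, 255], [0.03, 0.007, 0.08, 0, 255], [0.03, 0.007, 0.08, 0, 255], [0.03, 0.007, 0.08, 0, 255]])

```text
t: 5.25
tool_pos: [0.5535, -0.2402, 0.0899]
tool_rot: [3.122, 0.353, 0.0]
force: [-3.6, 0.6, 1.7]
gripper_width: 0.0005
grip_force: 1.6
```

Run:
```python
from h import *
a=grab_frame("side")[130:270,230:420,::-1]
cv2.imwrite("pics/s3.png",cv2.resize(a,(700,516),interpolation=2))
s=read_state();print(s["tool_pos"],s["force"],s["t"])
```

```text
[ 0.55332005 -0.24028633  0.08980546] [-2.87455812  0.13545538  1.92605898] 5.3
```

View pics/s3.png

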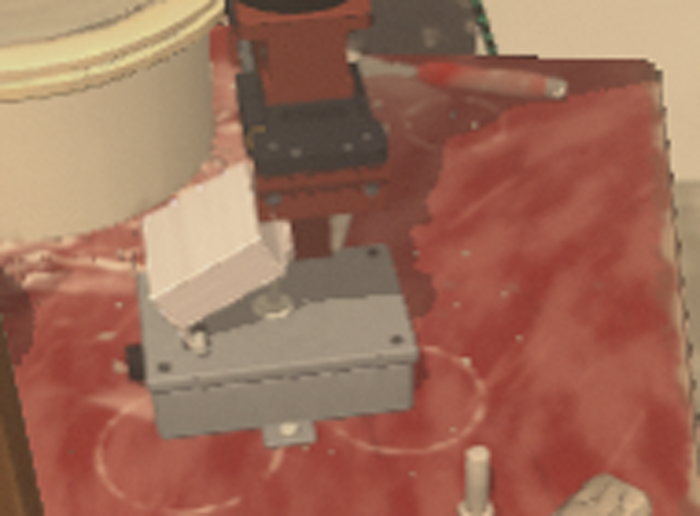

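The guard is up about 0.5 rad with the fingers still behind the lip. Next I push the toggle forward.

Emit:
arm_command(motion=[[0.02, 0.005, 0, 0, 255], [0.04, 0.009, 0, 0, 255], [0.06, 0.014, 0, 0, 255], [0.08, 0.018, 0, 0, 255], [0.1, 0.023, 0, 0, 255], [0.1, 0.023, 0, 0, 255], [0.1, 0.023, 0, 0, 255]])

```text
t: 5.88
tool_pos: [0.569, -0.2367, 0.0897]
tool_rot: [3.122, 0.353, 0.002]
force: [-0.5, 0.2, -0.2]
gripper_width: 0.0007
grip_force: 0.4
```

Emit:
arm_command(motion=[[0.015, 0.003, 0, 0, 255], [0.03, 0.007, 0, 0, 255], [0.03, 0.007, 0, 0, 255], [0.03, 0.007, 0, 0, 255]])

```text
t: 6.22
tool_pos: [0.5702, -0.2364, 0.0893]
tool_rot: [-3.122, -0.351, 0.008]
force: [-9.3, -2.1, 5.2]
gripper_width: 0.0005
grip_force: 4.9
```

Run:
```python
from h import *
a=grab_frame("side")[130:270,230:420,::-1]
cv2.imwrite("pics/s4.png",cv2.resize(a,(700,516),interpolation=2))
s=read_state();print(s["tool_pos"],s["force"],s["t"])
```

```text
[ 0.57025791 -0.23640823  0.08928648] [-8.85437027 -1.71837999  4.80444756] 6.2667
```

View pics/s4.png

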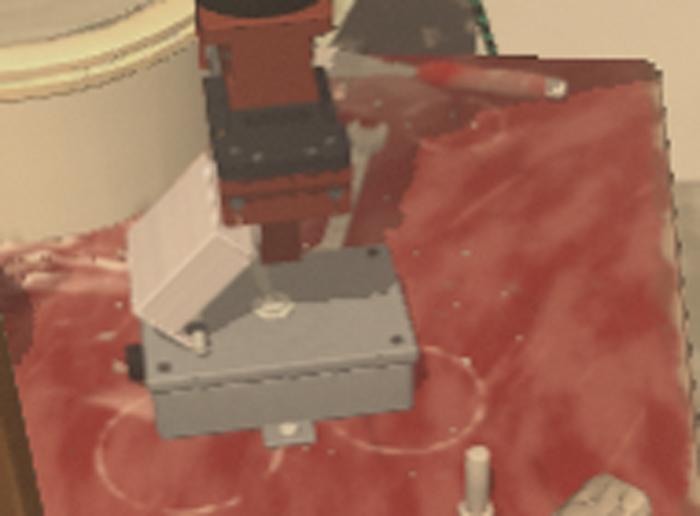

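The toggle stem now runs from crop (275,300) up-left to (258,255), so it leans to the far side. The force jump to 9 N shows it is at its stop, with the guard still resting on the fingers. I draw back.

Emit:
arm_command(motion=[[-0.05, -0.012, 0, 0, 255], [-0.1, -0.023, 0, 0, 255], [-0.15, -0.035, 0, 0, 255], [-0.2, -0.046, 0, 0, 255], [-0.25, -0.058, 0, 0, 255], [-0.3, -0.07, 0, 0, 255], [-0.35, -0.081, 0, 0, 255], [-0.42, -0.097, 0, 0, 255], [-0.49, -0.113, 0, 0, 255], [-0.55, -0.127, 0, 0, 255], [-0.55, -0.127, 0, 0, 255]])

```text
t: 7.18
tool_pos: [0.4879, -0.2559, 0.0897]
tool_rot: [3.122, 0.35, -0.002]
force: [-1.1, -0.6, -0.2]
gripper_width: 0.0003
grip_force: 0.0
```

Emit:
arm_command(motion=[[-0.05, 0, 0.2, 0, 255], [-0.1, 0, 0.4, 0, 255], [-0.15, 0, 0.6, 0, 255], [-0.15, 0, 0.7, 0, 255], [-0.15, 0, 0.7, 0, 255]])

```text
t: 7.6
tool_pos: [0.4697, -0.2558, 0.1988]
tool_rot: [3.118, 0.351, 0.009]
force: [0.4, 0.3, -0.5]
gripper_width: 0.0008
grip_force: 0.0
```

Run:
```python
from h import *
a=grab_frame("side")[130:270,230:420,::-1]
cv2.imwrite("pics/s5.png",cv2.resize(a,(700,516),interpolation=2))
s=read_state();print(s["tool_pos"],s["force"],s["t"])
```

```text
[ 0.46890963 -0.25528363  0.19664632] [ 0.85407287  0.25642605 -1.24828586] 7.65
```

View pics/s5.png

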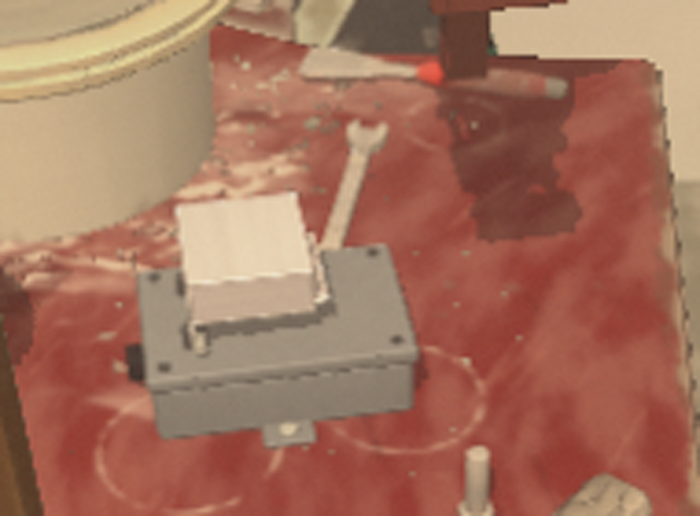

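The guard is shut again, with its front edge at crop (320,300) as in the first picture. The gripper is clear, and the bolt, clay and spanner have not moved.

```bash
python3 -c "
from bench import *
print(finish_job())"
```

```text
the job is handed in; nothing more can be done
None
```

I handed the job in at about 7.7 s: pictures show the toggle pushed to the far side and the guard shut again. No verdict came back, and the fingers stayed vertical, since moves allow no tilt, so I raised the guard by pushing on its lip.

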